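# Take a spent twist-lock filter out of the fume extractor

### The arm

A 6-joint arm with a two-finger parallel gripper is mounted at the origin on a cart in front of the work surface, level with it; the furniture and walls round the work are solid. World frame = base frame: x ahead of the robot, y to its left, z up, the work surface at z = 0. Lengths are in m, angles in rad, forces in N, time in s.
With the tool pointing down it reaches from about 0.25 to 0.725 m from the base axis. Payload 4 kg.
Tool frame: the origin (TCP) lies midway between the tips of the shut fingers; the grasp point (between the pads) lies 19 mm behind it; z points along the fingers, y is the line along which they close (so a half turn about z gives the same grasp; the last joint's range is limited). The gripper opens to 85 mm and grips with 20 to 120 N. Pads are 22 mm wide; open, the fingers measure 114 mm over their backs; the gripper's body (76 mm by 85 mm) begins 54 mm behind the grasp point. The pads swing forward as they close: fully open they stand 13 mm farther back than shut.
Start: joints at [-1.305, 0.241, 0.005, 1.335, 0, 1.571], TCP at [0.131, -0.482, 0.231] pointing down, gripper open.
Joint ranges: [-2.72, 2.72], [-1.05, 1.87], [-1.09, 1.28], [-1.99, 2.15], [-1.42, 1.44], [-3.14, 3.14]. Speed limits (rad/s): [2.79, 2.79, 3.14, 3.14, 3.14, 3.14].

### API

Orientations are given as a unit quaternion [x, y, z, w].
In Python, from workcell import bot, camera, job_done gives the robot as it stands.
- The arm moves only by the tool carry_out, never from a script. Its argument "plan" is a list of rows, each an object of numbers: "dx", "dy", "dz": the shift along the tool's x, y, z in mm; "twist": the turn about the tool's z in degrees; "fingers": the closure, from -1 (fully open) to 1 (shut). In form: [{"dx": .., "dy": .., "dz": .., "twist": .., "fingers": ..}, ...]. A call has exactly 5 rows; each row is the pose to reach, as a shift and turn from the pose commanded when the call began, along the tool's axes at that moment; what a row does not reach only later rows make up. A row lasts 1/12 s, in which the tool goes at most 41.7 mm and 7.16 degrees, less where a joint would pass 70% of its speed; a pose out of reach is approached as far as the arm can. A call with a gripper value outside its range is refused whole. The fingers move at their own pace and stop on an object; the grip force is fixed at half the most. Time passes only in rows, so rows that repeat a pose let the fingers close, or fill a call up. It gives the time, the measured TCP pose, the force, the opening and the grip force at its end, in the units of the state.
- bot.get_obs(): the state, without advancing time (a new reading comes with each control period).
- camera(name): name is "scene" or "top" or "wrist"; returns a dict with "image" (480x640x3 uint8, red, green, blue), "intrinsics" (3x3 intrinsics, pixels), "eye" and "attitude" of the camera in the world. Camera axes: x right, y down, z forward; pixel columns grow to the right and rows downward; lengths in m; the calibration is good to about 2 mm. A picture is of the moment at which its call begins. There is no depth.
- job_done(): hands the job in; it is judged then, once.
The state is a dict: "clock": time; "joint_pos": joint angles; "joint_vel": joint speeds; "tau": joint torques, N m; "eef_pos": TCP position; "tool_rot": TCP orientation; "ft_force": force on the tool from outside, world axes, zero at the start; "ft_torque": the same for the moment, N m; "grip_width": finger opening in m; "grasp_force": force on a finger pad.
Only numpy, scipy, OpenCV 4.12 (cv2) and the standard library are available. Lean on these libraries where they do the work, as an engineer would, in place of code of your own. Each camera call takes 0.05 s, during which the arm holds its last target. There are 200 camera calls.

### The job

The filter cartridge of the fume extractor is spent and must come out. Take the blue solder spool off it first and stand the spool upright on the bare bench, then twist the orange-topped cartridge anticlockwise (seen from above) to its release stop, lift it out and stand it upright on the floor of the yellow tray. Set things down rather than dropping them, let nothing tip over, and leave everything else where it is.

Things in the scene. Friction and masses are not known exactly. Their poses are not given: they have to be found in the camera images.
- housing: Fume extractor: grey box 150 (x) x 124 (y) x 45 mm high, fixed. Origin at the centre of its underside, z up; its yaw varies. On top of its black ring a red dot marks where the cartridge's white line points when locked, a green dot where it points when released. The strip of bench in front of it (x 0.40 to 0.46, y -0.10 to 0.12) is always bare.
- socket (a point): Centre of the deck, 45 mm above the housing's origin, axes as the housing. Round it stands a black bayonet ring 90 mm across and 17 mm high that holds the cartridge. Cartridge angle = its yaw minus the housing's: locked from about 0 to 0.4 rad (starts there; cannot be lifted); at 1.0 rad to the stop at about 1.2 it lifts straight out (aim at 1.1). 20 mm of lift clears the ring.
- cartridge: Loose twist-lock filter, about 0.18 kg, standing on the deck in the ring. Origin at the centre of its underside, z up. White round can 54 mm across (62 mm from 22 to 30 mm up) with two lugs at the foot along its x axis, 70 mm over them. It turns with little friction and has 2 mm of sideways and 3 mm of vertical play.
- cartridge_grip (a point): Centre of the cartridge's orange block grip, on its axis 45 mm above its origin. The grip is 52 (x) x 34 (y) mm and reaches from 30 to 60 mm above the origin; grip it across the flats, which face +y and -y. A white line on it points to the cartridge's -x (towards the robot).
- cartridge_mark (a point): Point on the cartridge, 30 mm from its origin along its +x (the side away from the white line), at the height of the underside.
- solder_spool: Blue spool of solder standing on top of the cartridge's grip at the start (underside 105 mm above the bench), loose: round, 54 mm across, 39 mm high, about 0.26 kg. Origin at the centre of its underside, z up.
- tray: Open yellow tray 130 (x) x 120 (y) x 22 mm high, walls and floor 5 mm thick, fixed. Origin at the centre of its underside. It stands to the left or the right of the housing.
- multimeter: Bystander: black multimeter 144 x 68 x 39 mm lying on the bench, on the other side of the housing from the tray.
- kapton_roll: Bystander: amber tape roll, 62 mm across, 19 mm high.
- tip_cleaner: Bystander: black tip cleaner tub with brass wool, 58 mm across, 32 mm high.
There are look-alikes about, which are no part of the job. What is shaped like the solder_spool but red is not meant.

How it is judged:
By the outcome, as a careful person would: the job done as asked, in the order asked, and still so for the second after the job is handed in, with the robot touching nothing.
It also fails if it takes over 61 s, if anything falls off the work surface, if the arm or the gripper's body presses on something with over 40 N, if the wrist force passes 120 N, or if a joint passes its speed limit or range.

## Working session

There is one attempt and no reset: what is moved stays moved. The work goes in short steps, Python scripts to look and compute and a tool call to move; the robot and the scene stay as the last step left them, time stands still between calls to the robot, and variables do not carry over. Pictures are saved under pics/ and viewed, at most 10 in all, crops included, and the job is handed in when it is done.

Besides the shell and the picture viewer there is one more tool, called after "Call:" as name(argument=value, ...), one argument or row to a line, values as JSON. carry_out: Moves the arm, as the interface text tells. Its arguments: {"type":"object","properties":{"plan":{"type":"array","items":{"type":"object","properties":{"dx":{"type":"number"},"dy":{"type":"number"},"dz":{"type":"number"},"twist":{"type":"number"},"fingers":{"type":"number"}}}}},"required":["plan"]}

```bash
ls; mkdir -p pics
cat > h.py <<'E'
import numpy as np, cv2
from scipy.spatial.transform import Rotation as R
from workcell import bot, camera, job_done
def save(n,f):
    c=camera(n); cv2.imwrite(f,cv2.cvtColor(c["image"],cv2.COLOR_RGB2BGR)); return c
def rot(c):
    a=np.array(c["attitude"]); return a if a.shape==(3,3) else R.from_quat(a).as_matrix()
def at(c,u,v,z):
    d=rot(c)@np.linalg.inv(c["intrinsics"])@[u,v,1]; e=np.array(c["eye"]); return e+d*(z-e[2])/d[2]
def proj(c,p):
    q=np.array(c["intrinsics"])@(rot(c).T@(np.array(p)-c["eye"])); return q[:2]/q[2]
E
python3 - <<'E'
from h import *
import pickle
for n in("top","scene"):
    c=save(n,f"pics/{n}0.png"); pickle.dump(c,open(n+".pkl","wb")); print(c["intrinsics"],c["eye"],c["attitude"])
o=bot.get_obs(); print({k:np.round(v,3) for k,v in o.items()})
E
```

```text
pics
[[526.66627377   0.         316.58483971]
 [  0.         526.66627377 246.53173102]
 [  0.           0.           1.        ]] [ 0.50960872 -0.06494105  1.22689052] [-0.6962166   0.71691878 -0.01861475  0.03103867]
[[469.3263824    0.         321.0076249 ]
 [  0.         469.3263824  241.37694145]
 [  0.           0.           1.        ]] [-0.22944839  0.54191416  0.66565751] [-0.38200269  0.7708434  -0.44991335  0.23969226]
{'clock': np.float64(0.1), 'joint_pos': array([-1.305,  0.241,  0.004,  1.335,  0.   ,  1.571]), 'joint_vel': array([ 0.002, -0.002,  0.004,  0.   ,  0.001,  0.001]), 'tau': array([ 0.0000e+00, -3.7314e+01,  2.5301e+01,  1.1000e-02, -0.0000e+00,
       -0.0000e+00]), 'eef_pos': array([ 0.131, -0.482,  0.23 ]), 'tool_rot': array([ 0.991,  0.132, -0.   , -0.001]), 'ft_force': array([-0.277,  0.615,  0.131]), 'ft_torque': array([ 0.011,  0.008, -0.032]), 'grasp_force': np.float64(0.0), 'grip_width': np.float64(0.085)}
```

View pics/top0.png

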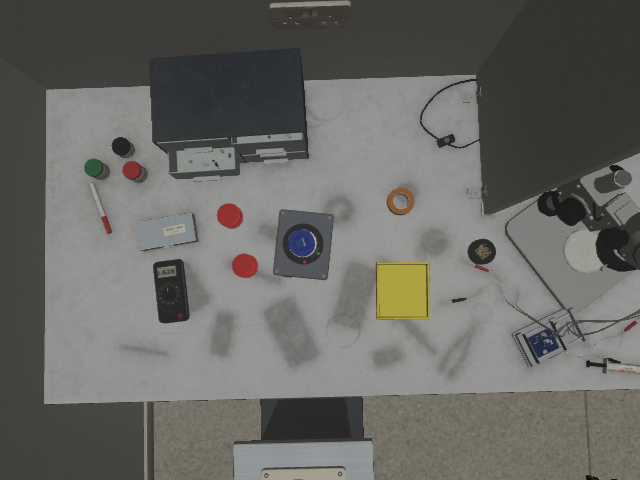

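View pics/scene0.png

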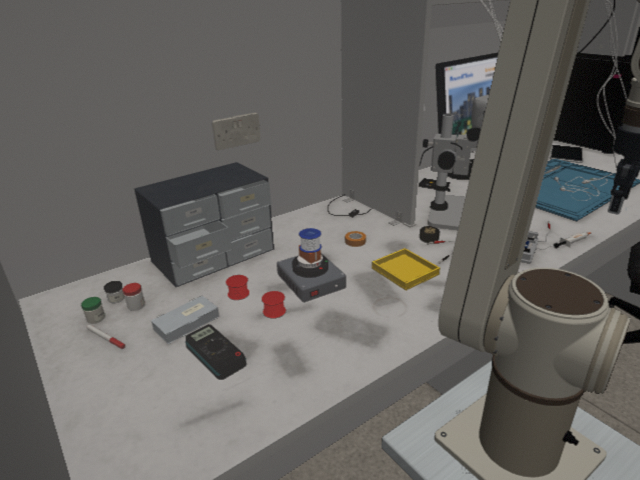

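The top view shows the housing with the blue spool at about (302,243), the tray at (403,291), red look-alikes at (230,215) and (245,266), and the multimeter at (171,291). I'll enlarge the part with the housing and tray.

Run:
```python
import cv2
i=cv2.imread("pics/top0.png")
a=cv2.resize(i[203:287,265:345],None,fx=7,fy=7,interpolation=cv2.INTER_CUBIC)
cv2.imwrite("pics/crop0.png",a)
import pickle
from h import *
c=pickle.load(open("top.pkl","rb"))
m=cv2.inRange(cv2.cvtColor(i,cv2.COLOR_BGR2HSV),(22,120,80),(35,255,255))
m[:, :350]=0;m[:,450:]=0
k,_=max(((q,cv2.contourArea(q)) for q in cv2.findContours(m,0,1)[0]),key=lambda t:t[1])
r=cv2.minAreaRect(k);print(r)
print([at(c,*p,.022).round(4)[:2] for p in cv2.boxPoints(r)],at(c,*r[0],.022).round(4))
```

```text
((403.0, 290.0), (56.0, 52.0), 90.0)
[array([ 0.5551, -0.1819]), array([ 0.5517, -0.3002]), array([ 0.425 , -0.2947]), array([ 0.4282, -0.1773])] [ 0.4898 -0.2386  0.022 ]
```

View pics/crop0.png

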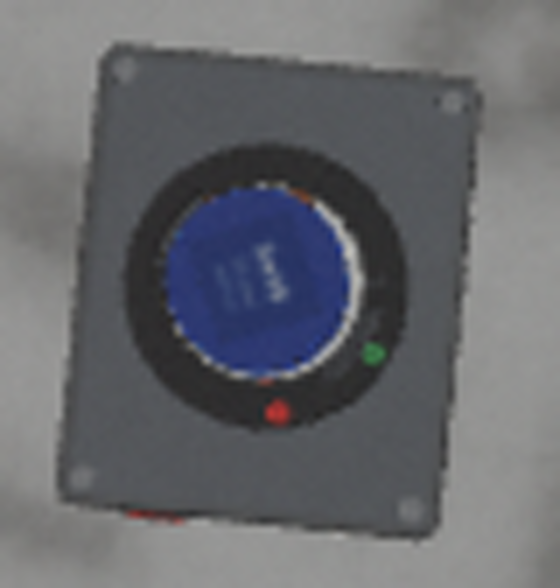

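The enlarged crop shows the housing corners at (105,45), (480,85), (432,538) and (60,497). The ring centre is at (266,287), the red dot at (278,412), the green dot at (373,353) and the spool top at (257,282).

Run:
```python
from h import *
import pickle
c=pickle.load(open("top.pkl","rb"))
f=lambda x,y,z:at(c,265+(x+.5)/7-.5,203+(y+.5)/7-.5,z)[:2]
P=[f(*p,.045) for p in[(105,45),(480,85),(432,538),(60,497)]]
H=np.mean(P,0);print("corners",np.round(P,4),"H",H)
for i in range(4):
    d=P[(i+1)%4]-P[i];print(np.linalg.norm(d).round(4),np.degrees(np.arctan2(d[1],d[0])).round(2))
S=f(257,282,.144);Rg=f(266,287,.062);print("spool",S,"ring",Rg)
for p in[(278,412),(373,353)]:
    q=f(*p,.062)-Rg;print(np.linalg.norm(q),np.degrees(np.arctan2(-q[1],-q[0])))
o=bot.get_obs();print(o["eef_pos"],R.from_quat(o["tool_rot"]).as_matrix().round(4))
```

```text
corners [[ 0.6807  0.036 ]
 [ 0.6639 -0.0848]
 [ 0.5186 -0.065 ]
 [ 0.5351  0.0539]] H [ 0.59960008 -0.01496534]
0.122 -97.91
0.1467 172.23
0.12 82.07
0.1467 -7.02
spool [ 0.59461488 -0.01564959] ring [ 0.59937639 -0.01472929]
0.039846002712650916 3.935312465550014
0.03990075443840169 56.60681676251578
[ 0.13117955 -0.48189041  0.23048345] [[ 9.649e-01  2.627e-01 -5.000e-04]
 [ 2.627e-01 -9.649e-01  1.900e-03]
 [ 0.000e+00 -1.900e-03 -1.000e+00]]
```

```bash
cat >> h.py <<'E'
def rem(x,y,z,yaw):
    o=bot.get_obs(); M=R.from_quat(o["tool_rot"]).as_matrix(); cy=np.degrees(np.arctan2(M[1,0],M[0,0]))
    print("t",round(float(o["clock"]),2),"tcp",o["eef_pos"].round(4),"yaw",cy.round(2),"tilt",np.degrees(np.arccos(-M[2,2])).round(2),"q",np.round(o["joint_pos"],2),"F",np.round(o["ft_force"],1))
    print("tool d mm",(1000*M.T@(np.array([x,y,z])-o["eef_pos"])).round(1),"twist",(cy-yaw).round(2))
E
python3 -c "
from h import *
rem(.595,-.0155,.20,4)"
```

```text
t 0.1 tcp [ 0.1312 -0.4819  0.2305] yaw 15.23 tilt 0.11 q [-1.31  0.24  0.    1.34  0.    1.57] F [-0.3  0.6  0.1]
tool d mm [ 570.  -328.1   31.1] twist 11.23
```

Call:
carry_out(
  plan=[
    {"dx": 35, "dy": -20, "dz": 0, "twist": 0, "fingers": -1},
    {"dx": 70, "dy": -40, "dz": 0, "twist": 0, "fingers": -1},
    {"dx": 105, "dy": -61, "dz": 0, "twist": 0, "fingers": -1},
    {"dx": 140, "dy": -81, "dz": 0, "twist": 0, "fingers": -1},
    {"dx": 175, "dy": -101, "dz": 0, "twist": 0, "fingers": -1},
  ],
)

```text
clock: 0.52
eef_pos: [0.2743, -0.3374, 0.2309]
tool_rot: [0.991, 0.132, -0.0, -0.0]
ft_force: [1.2, -1.4, -0.2]
grip_width: 0.0858
grasp_force: 0.0
```

Call:
carry_out(
  plan=[
    {"dx": 35, "dy": -20, "dz": 0, "twist": 0, "fingers": -1},
    {"dx": 70, "dy": -40, "dz": 0, "twist": 0, "fingers": -1},
    {"dx": 105, "dy": -61, "dz": 0, "twist": 0, "fingers": -1},
    {"dx": 140, "dy": -81, "dz": 0, "twist": 0, "fingers": -1},
    {"dx": 175, "dy": -101, "dz": 0, "twist": 0, "fingers": -1},
  ],
)

```text
clock: 0.93
eef_pos: [0.4168, -0.1937, 0.2311]
tool_rot: [0.991, 0.133, -0.0, -0.0]
ft_force: [0.6, -1.5, 0.3]
grip_width: 0.0857
grasp_force: 0.0
```

```bash
python3 -c "
from h import *
rem(.595,-.0155,.20,4)"
```

```text
t 0.93 tcp [ 0.4168 -0.1937  0.2311] yaw 15.24 tilt 0.03 q [-0.44  0.16 -0.1   1.31 -0.    2.44] F [ 0.6 -1.5  0.3]
tool d mm [ 218.8 -125.1   31. ] twist 11.24
```

Call:
carry_out(
  plan=[
    {"dx": 35, "dy": -20, "dz": 0, "twist": 0, "fingers": -1},
    {"dx": 70, "dy": -40, "dz": 0, "twist": 0, "fingers": -1},
    {"dx": 105, "dy": -60, "dz": 0, "twist": 0, "fingers": -1},
    {"dx": 140, "dy": -80, "dz": 0, "twist": 0, "fingers": -1},
    {"dx": 170, "dy": -97, "dz": 0, "twist": 0, "fingers": -1},
  ],
)

```text
clock: 1.35
eef_pos: [0.5557, -0.055, 0.2307]
tool_rot: [0.991, 0.133, -0.0, -0.0]
ft_force: [-0.5, -0.6, 0.2]
grip_width: 0.0854
grasp_force: 0.0
```

Call:
carry_out(
  plan=[
    {"dx": 25, "dy": -15, "dz": 0, "twist": 0, "fingers": -1},
    {"dx": 43, "dy": -25, "dz": 0, "twist": 0, "fingers": -1},
    {"dx": 50, "dy": -29, "dz": 0, "twist": 0, "fingers": -1},
    {"dx": 50, "dy": -29, "dz": 0, "twist": 0, "fingers": -1},
    {"dx": 50, "dy": -29, "dz": 0, "twist": 0, "fingers": -1},
  ],
)

```text
clock: 1.77
eef_pos: [0.5945, -0.0165, 0.2306]
tool_rot: [0.991, 0.133, -0.001, 0.0]
ft_force: [-0.2, 0.5, -0.6]
grip_width: 0.0857
grasp_force: 0.0
```

```bash
python3 -c "
from h import *
rem(.595,-.0155,.103,15.2)
import pickle
c=save('wrist','pics/w0.png');pickle.dump(c,open('w.pkl','wb'))
print(proj(c,[.595,-.0155,.144]))"
```

```text
t 1.77 tcp [ 0.5945 -0.0165  0.2306] yaw 15.24 tilt 0.11 q [-0.03  0.43  0.28  1.42 -0.    2.85] F [-0.2  0.5 -0.6]
tool d mm [  1.   -0.8 127.6] twist 0.04
[320.74262856 246.04120139]
```

View pics/w0.png

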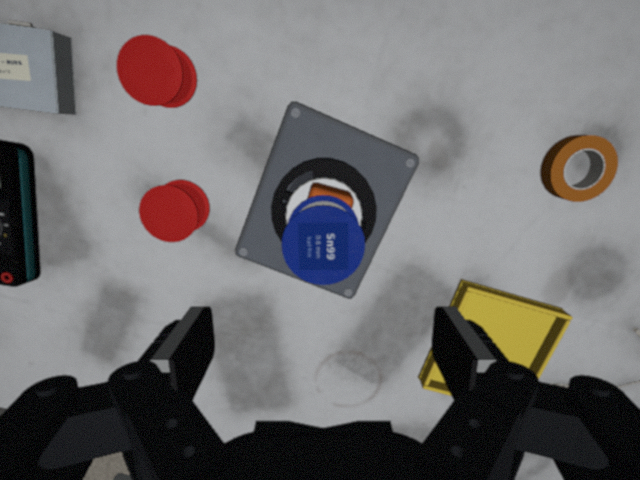

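The wrist view shows the spool top at about (323,240), against a prediction of (321,246), so the two cameras agree to within a few mm. I'll go down now.

Call:
carry_out(
  plan=[
    {"dx": 1, "dy": 0, "dz": 30, "twist": 0, "fingers": -1},
    {"dx": 3, "dy": 0, "dz": 60, "twist": 0, "fingers": -1},
    {"dx": 3, "dy": 0, "dz": 85, "twist": 0, "fingers": -1},
    {"dx": 3, "dy": 0, "dz": 105, "twist": 0, "fingers": -1},
    {"dx": 3, "dy": 0, "dz": 115, "twist": 0, "fingers": -1},
  ],
)

```text
clock: 2.23
eef_pos: [0.5951, -0.017, 0.1136]
tool_rot: [0.991, 0.131, -0.003, -0.0]
ft_force: [0.2, -0.8, -0.5]
grip_width: 0.0852
grasp_force: 0.0
```

Call:
carry_out(
  plan=[
    {"dx": 0, "dy": 0, "dz": 7, "twist": 0, "fingers": -1},
    {"dx": 0, "dy": 0, "dz": 12, "twist": 0, "fingers": -0.5},
    {"dx": 0, "dy": 0, "dz": 12, "twist": 0, "fingers": 0},
    {"dx": 0, "dy": 0, "dz": 12, "twist": 0, "fingers": 0.2},
    {"dx": 0, "dy": 0, "dz": 12, "twist": 0, "fingers": 0.4},
  ],
)

```text
clock: 2.65
eef_pos: [0.5989, -0.0155, 0.1057]
tool_rot: [0.991, 0.132, 0.001, 0.0]
ft_force: [-0.3, 0.2, -2.9]
grip_width: 0.0523
grasp_force: 63.0
```

Call:
carry_out(
  plan=[
    {"dx": 0, "dy": 0, "dz": 0, "twist": 0, "fingers": 0.6},
    {"dx": 0, "dy": 0, "dz": 0, "twist": 0, "fingers": 1},
    {"dx": 0, "dy": 0, "dz": 0, "twist": 0, "fingers": 1},
    {"dx": 0, "dy": 0, "dz": 0, "twist": 0, "fingers": 1},
    {"dx": 0, "dy": 0, "dz": 0, "twist": 0, "fingers": 1},
  ],
)

```text
clock: 3.07
eef_pos: [0.5989, -0.0155, 0.1057]
tool_rot: [0.991, 0.133, 0.001, 0.0]
ft_force: [-0.1, -0.3, 6.1]
grip_width: 0.0525
grasp_force: 63.7
```

Call:
carry_out(
  plan=[
    {"dx": 0, "dy": 0, "dz": -5, "twist": 0, "fingers": 1},
    {"dx": 0, "dy": 0, "dz": -15, "twist": 0, "fingers": 1},
    {"dx": 0, "dy": 0, "dz": -30, "twist": 0, "fingers": 1},
    {"dx": 0, "dy": 0, "dz": -40, "twist": 0, "fingers": 1},
    {"dx": 0, "dy": 0, "dz": -45, "twist": 0, "fingers": 1},
  ],
)

```text
clock: 3.48
eef_pos: [0.5989, -0.0154, 0.1511]
tool_rot: [0.991, 0.133, 0.001, 0.0]
ft_force: [0.8, -0.4, -2.4]
grip_width: 0.0525
grasp_force: 63.2
```

Call:
carry_out(
  plan=[
    {"dx": -15, "dy": -9, "dz": 0, "twist": 0, "fingers": 1},
    {"dx": -40, "dy": -24, "dz": 0, "twist": 0, "fingers": 1},
    {"dx": -68, "dy": -40, "dz": 0, "twist": 0, "fingers": 1},
    {"dx": -96, "dy": -56, "dz": 0, "twist": 0, "fingers": 1},
    {"dx": -120, "dy": -70, "dz": 0, "twist": 0, "fingers": 1},
  ],
)

```text
clock: 3.9
eef_pos: [0.4614, 0.0209, 0.1489]
tool_rot: [0.991, 0.132, -0.001, -0.0]
ft_force: [0.4, 0.4, -3.0]
grip_width: 0.0525
grasp_force: 63.3
```

Call:
carry_out(
  plan=[
    {"dx": -20, "dy": -11, "dz": 0, "twist": 0, "fingers": 1},
    {"dx": -30, "dy": -18, "dz": 15, "twist": 0, "fingers": 1},
    {"dx": -31, "dy": -18, "dz": 40, "twist": 0, "fingers": 1},
    {"dx": -31, "dy": -18, "dz": 70, "twist": 0, "fingers": 1},
    {"dx": -31, "dy": -18, "dz": 95, "twist": 0, "fingers": 1},
  ],
)

```text
clock: 4.32
eef_pos: [0.4291, 0.03, 0.0537]
tool_rot: [0.991, 0.133, 0.001, 0.0]
ft_force: [-0.3, -0.1, -3.8]
grip_width: 0.0528
grasp_force: 63.3
```

```bash
python3 -c "
from h import *
rem(.43,.03,.0,15.2)
save('scene','pics/s1.png')
i=cv2.imread('pics/s1.png');cv2.imwrite('pics/s1c.png',cv2.resize(i[200:400,180:440],None,fx=3,fy=3,interpolation=cv2.INTER_CUBIC))"
```

```text
t 4.32 tcp [0.4291 0.03   0.0537] yaw 15.25 tilt 0.09 q [ 0.07  0.28 -0.46  0.83 -0.    2.95] F [-0.3 -0.1 -3.8]
tool d mm [ 0.8  0.2 53.7] twist 0.05
```

View pics/s1c.png

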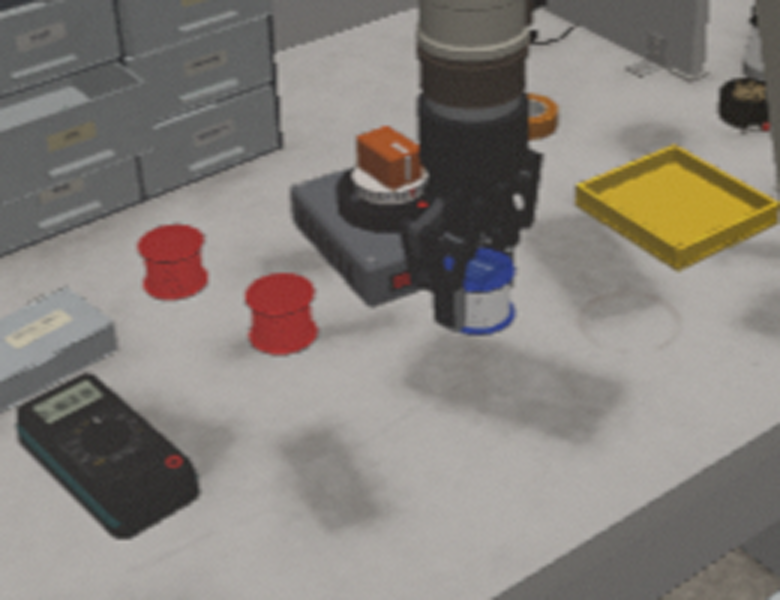

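The spool hangs upright at about (485,292), with the fingertips level with its lower rim. The cartridge is still in its ring. I'll lower the spool gently.

Call:
carry_out(
  plan=[
    {"dx": 0, "dy": 0, "dz": 20, "twist": 0, "fingers": 1},
    {"dx": 0, "dy": 0, "dz": 35, "twist": 0, "fingers": 1},
    {"dx": 0, "dy": 0, "dz": 43, "twist": 0, "fingers": 1},
    {"dx": 0, "dy": 0, "dz": 46, "twist": 0, "fingers": 1},
    {"dx": 0, "dy": 0, "dz": 48, "twist": 0, "fingers": 1},
  ],
)

```text
clock: 4.78
eef_pos: [0.4295, 0.0298, 0.0065]
tool_rot: [0.991, 0.132, -0.0, -0.0]
ft_force: [-0.3, -0.5, -2.9]
grip_width: 0.0527
grasp_force: 64.4
```

Call:
carry_out(
  plan=[
    {"dx": 0, "dy": 0, "dz": 1, "twist": 0, "fingers": 1},
    {"dx": 0, "dy": 0, "dz": 2, "twist": 0, "fingers": 1},
    {"dx": 0, "dy": 0, "dz": 3, "twist": 0, "fingers": 1},
    {"dx": 0, "dy": 0, "dz": 3, "twist": 0, "fingers": 1},
    {"dx": 0, "dy": 0, "dz": 3, "twist": 0, "fingers": 1},
  ],
)

```text
clock: 5.2
eef_pos: [0.4295, 0.0298, 0.0037]
tool_rot: [0.991, 0.133, 0.0, 0.0]
ft_force: [-0.7, 0.4, -2.0]
grip_width: 0.0522
grasp_force: 64.4
```

Call:
carry_out(
  plan=[
    {"dx": 0, "dy": 0, "dz": 1, "twist": 0, "fingers": 1},
    {"dx": 0, "dy": 0, "dz": 1.5, "twist": 0, "fingers": 1},
    {"dx": 0, "dy": 0, "dz": 2, "twist": 0, "fingers": 1},
    {"dx": 0, "dy": 0, "dz": 2, "twist": 0, "fingers": 1},
    {"dx": 0, "dy": 0, "dz": 2, "twist": 0, "fingers": 1},
  ],
)

```text
clock: 5.62
eef_pos: [0.4292, 0.0298, 0.0013]
tool_rot: [0.991, 0.133, -0.0, 0.0]
ft_force: [0.2, 0.7, -2.7]
grip_width: 0.0525
grasp_force: 64.4
```

Call:
carry_out(
  plan=[
    {"dx": 0, "dy": 0, "dz": 0.7, "twist": 0, "fingers": 1},
    {"dx": 0, "dy": 0, "dz": 1.4, "twist": 0, "fingers": 1},
    {"dx": 0, "dy": 0, "dz": 2, "twist": 0, "fingers": 1},
    {"dx": 0, "dy": 0, "dz": 2, "twist": 0, "fingers": 1},
    {"dx": 0, "dy": 0, "dz": 2, "twist": 0, "fingers": 1},
  ],
)

```text
clock: 6.03
eef_pos: [0.4294, 0.0298, 0.0006]
tool_rot: [0.991, 0.133, 0.0, 0.0]
ft_force: [-3.8, -1.1, 10.4]
grip_width: 0.0525
grasp_force: 66.0
```

The bench contact shows in the force. I'll release and retreat upward.

Call:
carry_out(
  plan=[
    {"dx": 0, "dy": 0, "dz": 0, "twist": 0, "fingers": 0.2},
    {"dx": 0, "dy": 0, "dz": 0, "twist": 0, "fingers": -0.3},
    {"dx": 0, "dy": 0, "dz": 0, "twist": 0, "fingers": -1},
    {"dx": 0, "dy": 0, "dz": 0, "twist": 0, "fingers": -1},
    {"dx": 0, "dy": 0, "dz": 0, "twist": 0, "fingers": -1},
  ],
)

```text
clock: 6.45
eef_pos: [0.4294, 0.0298, -0.0007]
tool_rot: [0.991, 0.133, 0.0, 0.0]
ft_force: [0.2, -1.1, 0.4]
grip_width: 0.0853
grasp_force: 0.0
```

Call:
carry_out(
  plan=[
    {"dx": 0, "dy": 0, "dz": -10, "twist": 0, "fingers": -1},
    {"dx": 0, "dy": 0, "dz": -40, "twist": 0, "fingers": -1},
    {"dx": 0, "dy": 0, "dz": -80, "twist": 0, "fingers": -1},
    {"dx": 0, "dy": 0, "dz": -120, "twist": 0, "fingers": -1},
    {"dx": 0, "dy": 0, "dz": -160, "twist": 0, "fingers": -1},
  ],
)

```text
clock: 6.87
eef_pos: [0.4286, 0.0297, 0.1607]
tool_rot: [0.991, 0.133, -0.001, -0.0]
ft_force: [1.2, 0.7, -0.4]
grip_width: 0.0854
grasp_force: 0.0
```

```bash
python3 -c "
from h import *
import pickle
rem(.598,-.0155,.160,4)
c=save('wrist','pics/w1.png');pickle.dump(c,open('w.pkl','wb'))
print(proj(c,[.5994,-.015,.105]),proj(c,[.5994,-.015,.062]))"
```

```text
t 6.87 tcp [0.4286 0.0297 0.1607] yaw 15.23 tilt 0.07 q [ 0.07  0.15 -0.3   1.12 -0.    2.95] F [ 1.2  0.7 -0.4]
tool d mm [151.6  88.2   0.5] twist 11.23
[517.98090036 -55.08795772] [479.55802025 -19.0682553 ]
```

View pics/w1.png

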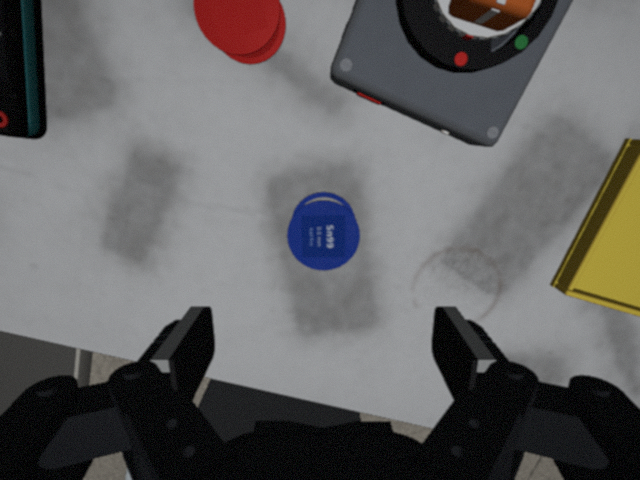

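The spool stands upright on the bench at (323,232). Next I'll move over the cartridge and measure its line.

Call:
carry_out(
  plan=[
    {"dx": 20, "dy": 12, "dz": -10, "twist": 0, "fingers": -1},
    {"dx": 50, "dy": 29, "dz": -20, "twist": 0, "fingers": -1},
    {"dx": 83, "dy": 48, "dz": -30, "twist": 0, "fingers": -1},
    {"dx": 115, "dy": 67, "dz": -40, "twist": 0, "fingers": -1},
    {"dx": 140, "dy": 82, "dz": -40, "twist": 0, "fingers": -1},
  ],
)

```text
clock: 7.33
eef_pos: [0.5894, -0.0133, 0.2013]
tool_rot: [0.991, 0.132, 0.002, 0.0]
ft_force: [1.0, 1.2, 0.0]
grip_width: 0.0853
grasp_force: 0.0
```

Call:
carry_out(
  plan=[
    {"dx": 10, "dy": 5, "dz": 0, "twist": 0, "fingers": -1},
    {"dx": 12, "dy": 6, "dz": 0, "twist": 0, "fingers": -1},
    {"dx": 12, "dy": 6, "dz": 0, "twist": 0, "fingers": -1},
    {"dx": 12, "dy": 6, "dz": 0, "twist": 0, "fingers": -1},
    {"dx": 12, "dy": 6, "dz": 0, "twist": 0, "fingers": -1},
  ],
)

```text
clock: 7.75
eef_pos: [0.5978, -0.0148, 0.1992]
tool_rot: [0.991, 0.133, -0.001, -0.0]
ft_force: [-0.2, -1.0, 0.3]
grip_width: 0.0851
grasp_force: 0.0
```

```bash
python3 -c "
from h import *
import pickle
rem(.598,-.0155,.160,4)
c=save('wrist','pics/w2.png');pickle.dump(c,open('w.pkl','wb'))
i=cv2.imread('pics/w2.png');cv2.imwrite('pics/w2c.png',cv2.resize(i[90:320,210:450],None,fx=2.5,fy=2.5,interpolation=cv2.INTER_CUBIC))
print(proj(c,[.5994,-.015,.105]),proj(c,[.5994,-.015,.062]))"
```

```text
t 7.75 tcp [ 0.5978 -0.0148  0.1992] yaw 15.26 tilt 0.08 q [-0.02  0.45  0.22  1.34  0.    2.85] F [-0.2 -1.   0.3]
tool d mm [ 0.1  0.8 39.2] twist 11.26
[323.05523528 241.64734019] [323.03562551 225.50201557]
```

View pics/w2c.png

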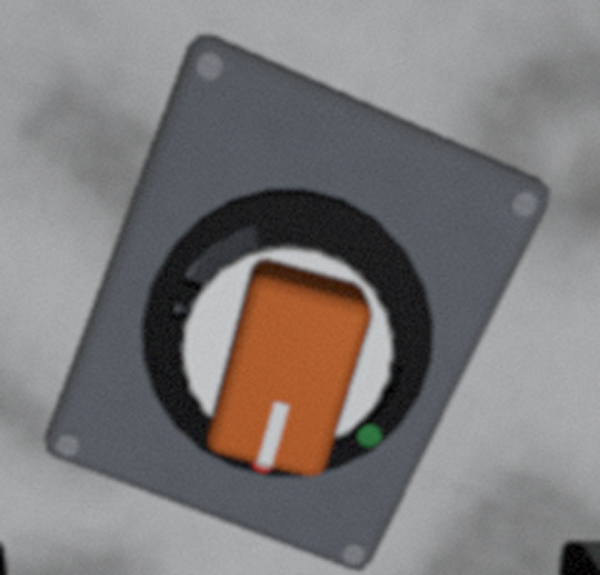

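The enlarged crop shows the grip's top face corners at about (253,279), (370,314), (326,475) and (208,445). The white line runs from (282,403) to (263,467).

```bash
python3 -c "
from h import *
import pickle
c=pickle.load(open('w.pkl','rb'))
f=lambda x,y,z:at(c,210+(x+.5)/2.5-.5,90+(y+.5)/2.5-.5,z)[:2]
P=[f(*p,.105) for p in[(253,279),(370,314),(326,475),(208,445)]]
print(np.mean(P,0))
for i in range(4):
    d=P[(i+1)%4]-P[i];print(np.linalg.norm(d).round(4),np.degrees(np.arctan2(d[1],d[0])).round(1))
d=f(282,403,.105)-f(263,467,.105);print(np.degrees(np.arctan2(d[1],d[0])))
print('ring',f(288,332,.062))
P=[f(*p,.045) for p in[(193,38),(548,185),(366,566),(48,448)]];print('H',np.mean(P,0))
x,y=.5985,-.0145
rem(x,y,.09,0)
"
```

```text
[ 0.59961732 -0.01648485]
0.0319 -91.5
0.0467 -178.1
0.0335 90.1
0.0476 -0.1
-0.39382253319520527
ring [ 0.60210139 -0.01575813]
H [ 0.60082495 -0.01589659]
t 7.8 tcp [ 0.5979 -0.0148  0.1995] yaw 15.26 tilt 0.04 q [-0.02  0.45  0.22  1.34  0.    2.85] F [ 0.2 -0.8 -0.2]
tool d mm [ 7.000e-01 -1.000e-01  1.095e+02] twist 15.26
```

Call:
carry_out(
  plan=[
    {"dx": 1, "dy": 1, "dz": 10, "twist": 6, "fingers": -1},
    {"dx": 1, "dy": 1, "dz": 40, "twist": 12.5, "fingers": -1},
    {"dx": 1, "dy": 1, "dz": 75, "twist": 12.5, "fingers": -1},
    {"dx": 1, "dy": 1, "dz": 100, "twist": 12.5, "fingers": -1},
    {"dx": 1, "dy": 1, "dz": 115, "twist": 12.5, "fingers": -1},
  ],
)

```text
clock: 8.22
eef_pos: [0.5973, -0.0155, 0.0814]
tool_rot: [1.0, 0.024, -0.002, -0.0]
ft_force: [1.0, -0.7, -0.2]
grip_width: 0.0857
grasp_force: 0.0
```

Call:
carry_out(
  plan=[
    {"dx": 0, "dy": 0, "dz": 5, "twist": 0, "fingers": -0.6},
    {"dx": 0, "dy": 0, "dz": 6, "twist": 0, "fingers": -0.2},
    {"dx": 0, "dy": 0, "dz": 6, "twist": 0, "fingers": 0.1},
    {"dx": 0, "dy": 0, "dz": 6, "twist": 0, "fingers": 0.3},
    {"dx": 0, "dy": 0, "dz": 6, "twist": 0, "fingers": 0.5},
  ],
)

```text
clock: 8.63
eef_pos: [0.6019, -0.0158, 0.0807]
tool_rot: [1.0, 0.024, 0.002, 0.0]
ft_force: [-0.3, -0.3, -2.2]
grip_width: 0.0333
grasp_force: 58.6
```

Call:
carry_out(
  plan=[
    {"dx": 0, "dy": 0, "dz": 0, "twist": 0, "fingers": 1},
    {"dx": 0, "dy": 0, "dz": 0, "twist": 0, "fingers": 1},
    {"dx": 0, "dy": 0, "dz": 0, "twist": 0, "fingers": 1},
    {"dx": 0, "dy": 0, "dz": 0, "twist": 0, "fingers": 1},
    {"dx": 0, "dy": 0, "dz": 0, "twist": 0, "fingers": 1},
  ],
)

```text
clock: 9.05
eef_pos: [0.6018, -0.0158, 0.0806]
tool_rot: [1.0, 0.024, 0.002, 0.0]
ft_force: [-1.0, -0.0, 5.7]
grip_width: 0.033
grasp_force: 59.5
```

```bash
python3 -c "
from h import *
rem(.599,-.0155,.0785,55.3)"
```

```text
t 9.05 tcp [ 0.6018 -0.0158  0.0806] yaw 2.73 tilt 0.25 q [-0.03  0.54  0.04  1.07  0.    3.07] F [-1.  -0.   5.7]
tool d mm [-2.8 -0.5  2.1] twist -52.57
```

Call:
carry_out(
  plan=[
    {"dx": 0, "dy": 0, "dz": 0, "twist": -5, "fingers": 1},
    {"dx": 0, "dy": 0, "dz": 0, "twist": -10, "fingers": 1},
    {"dx": 0, "dy": 0, "dz": 0, "twist": -15, "fingers": 1},
    {"dx": 0, "dy": 0, "dz": 0, "twist": -20, "fingers": 1},
    {"dx": 0, "dy": 0, "dz": 0, "twist": -25, "fingers": 1},
  ],
)

```text
clock: 9.47
eef_pos: [0.6021, -0.0155, 0.0806]
tool_rot: [0.97, 0.242, 0.002, 0.0]
ft_force: [0.7, 0.8, 6.2]
grip_width: 0.033
grasp_force: 60.0
```

Call:
carry_out(
  plan=[
    {"dx": 0, "dy": 0, "dz": 0, "twist": -5, "fingers": 1},
    {"dx": 0, "dy": 0, "dz": 0, "twist": -10, "fingers": 1},
    {"dx": 0, "dy": 0, "dz": 0, "twist": -15, "fingers": 1},
    {"dx": 0, "dy": 0, "dz": 0, "twist": -20, "fingers": 1},
    {"dx": 0, "dy": 0, "dz": 0, "twist": -24, "fingers": 1},
  ],
)

```text
clock: 9.88
eef_pos: [0.6018, -0.0151, 0.0806]
tool_rot: [0.899, 0.438, 0.002, 0.0]
ft_force: [-0.4, 1.9, 6.3]
grip_width: 0.0333
grasp_force: 60.1
```

```bash
python3 -c "
from h import *
rem(.599,-.0155,.0785,55.3);print(bot.get_obs()['ft_torque'])"
```

```text
t 9.88 tcp [ 0.6018 -0.0151  0.0806] yaw 51.98 tilt 0.26 q [-0.03  0.54  0.04  1.07  0.    2.21] F [-0.4  1.9  6.3]
tool d mm [-2.1 -2.   2.1] twist -3.32
[ 0.49100614  0.20907641 -0.10257517]
```

Call:
carry_out(
  plan=[
    {"dx": 0, "dy": 0, "dz": 0, "twist": -2, "fingers": 1},
    {"dx": 0, "dy": 0, "dz": 0, "twist": -4, "fingers": 1},
    {"dx": 0, "dy": 0, "dz": 0, "twist": -4, "fingers": 1},
    {"dx": 0, "dy": 0, "dz": 0, "twist": -4, "fingers": 1},
    {"dx": 0, "dy": 0, "dz": 0, "twist": -4, "fingers": 1},
  ],
)

```text
clock: 10.3
eef_pos: [0.6018, -0.0152, 0.0806]
tool_rot: [0.884, 0.468, 0.002, 0.0]
ft_force: [0.4, 1.6, 7.2]
grip_width: 0.0329
grasp_force: 59.5
```

```bash
python3 -c "
from h import *
import pickle
c=save('top','pics/t2.png');i=cv2.imread('pics/t2.png')
rem(.599,-.0155,.0785,55.3);print(bot.get_obs()['ft_torque'])"
```

```text
t 10.35 tcp [ 0.6018 -0.0152  0.0806] yaw 55.76 tilt 0.25 q [-0.03  0.54  0.04  1.07  0.    2.14] F [0.8 1.5 6.1]
tool d mm [-1.8 -2.1  2.1] twist 0.46
[0.46034665 0.23559161 0.02277115]
```

Call:
carry_out(
  plan=[
    {"dx": 0, "dy": 0, "dz": -3, "twist": 0, "fingers": 1},
    {"dx": 0, "dy": 0, "dz": -6, "twist": 0, "fingers": 1},
    {"dx": 0, "dy": 0, "dz": -8, "twist": 0, "fingers": 1},
    {"dx": 0, "dy": 0, "dz": -8, "twist": 0, "fingers": 1},
    {"dx": 0, "dy": 0, "dz": -8, "twist": 0, "fingers": 1},
  ],
)

```text
clock: 10.77
eef_pos: [0.6004, -0.0157, 0.0863]
tool_rot: [0.884, 0.467, 0.0, -0.0]
ft_force: [1.4, 2.1, -2.1]
grip_width: 0.0332
grasp_force: 58.9
```

The cartridge has risen past its 3 mm of play with hardly any force, so it is released. I'll lift it out and carry it to the tray.

Call:
carry_out(
  plan=[
    {"dx": 0, "dy": 0, "dz": -8, "twist": 0, "fingers": 1},
    {"dx": 0, "dy": 0, "dz": -18, "twist": 0, "fingers": 1},
    {"dx": 0, "dy": 0, "dz": -33, "twist": 0, "fingers": 1},
    {"dx": 0, "dy": 0, "dz": -48, "twist": 0, "fingers": 1},
    {"dx": 0, "dy": 0, "dz": -58, "twist": 0, "fingers": 1},
  ],
)

```text
clock: 11.18
eef_pos: [0.6006, -0.0165, 0.1466]
tool_rot: [0.884, 0.467, 0.0, 0.001]
ft_force: [0.5, 0.0, -1.4]
grip_width: 0.0333
grasp_force: 59.3
```

```bash
python3 -c "
from h import *
rem(.490,-.239,.041,55.8)"
```

```text
t 11.18 tcp [ 0.6006 -0.0165  0.1466] yaw 55.7 tilt 0.11 q [-0.03  0.48  0.14  1.22 -0.    2.14] F [ 0.5  0.  -1.4]
tool d mm [-246.1   33.8  105.8] twist -0.1
```

Call:
carry_out(
  plan=[
    {"dx": -15, "dy": 2, "dz": 0, "twist": 0, "fingers": 1},
    {"dx": -40, "dy": 6, "dz": 0, "twist": 0, "fingers": 1},
    {"dx": -70, "dy": 10, "dz": 0, "twist": 0, "fingers": 1},
    {"dx": -100, "dy": 14, "dz": 0, "twist": 0, "fingers": 1},
    {"dx": -130, "dy": 18, "dz": 0, "twist": 0, "fingers": 1},
  ],
)

```text
clock: 11.6
eef_pos: [0.5402, -0.1351, 0.1441]
tool_rot: [0.884, 0.467, -0.001, 0.0]
ft_force: [1.5, -0.3, -2.3]
grip_width: 0.0328
grasp_force: 59.3
```

Call:
carry_out(
  plan=[
    {"dx": -30, "dy": 4, "dz": 0, "twist": 0, "fingers": 1},
    {"dx": -60, "dy": 8, "dz": 0, "twist": 0, "fingers": 1},
    {"dx": -85, "dy": 12, "dz": 0, "twist": 0, "fingers": 1},
    {"dx": -105, "dy": 14, "dz": 0, "twist": 0, "fingers": 1},
    {"dx": -116, "dy": 16, "dz": 0, "twist": 0, "fingers": 1},
  ],
)

```text
clock: 12.02
eef_pos: [0.4873, -0.2409, 0.1442]
tool_rot: [0.885, 0.466, -0.001, -0.0]
ft_force: [0.1, 0.6, -2.2]
grip_width: 0.033
grasp_force: 59.3
```

Call:
carry_out(
  plan=[
    {"dx": 0, "dy": 0, "dz": 10, "twist": 0, "fingers": 1},
    {"dx": 0, "dy": 0, "dz": 25, "twist": 0, "fingers": 1},
    {"dx": 0, "dy": 0, "dz": 45, "twist": 0, "fingers": 1},
    {"dx": 0, "dy": 0, "dz": 55, "twist": 0, "fingers": 1},
    {"dx": 0, "dy": 0, "dz": 60, "twist": 0, "fingers": 1},
  ],
)

```text
clock: 12.43
eef_pos: [0.4884, -0.2368, 0.0818]
tool_rot: [0.884, 0.468, -0.001, -0.002]
ft_force: [-0.3, -0.3, -2.9]
grip_width: 0.0335
grasp_force: 59.3
```

```bash
python3 -c "
from h import *
rem(.490,-.239,.041,55.8)
save('scene','pics/s3.png')
i=cv2.imread('pics/s3.png');cv2.imwrite('pics/s3c.png',cv2.resize(i[180:330,250:450],None,fx=3,fy=3,interpolation=cv2.INTER_CUBIC))"
```

```text
t 12.43 tcp [ 0.4884 -0.2368  0.0818] yaw 55.79 tilt 0.27 q [-0.45  0.44 -0.12  1.02  0.    1.72] F [-0.3 -0.3 -2.9]
tool d mm [-0.9  2.7 40.8] twist -0.01
```

View pics/s3c.png

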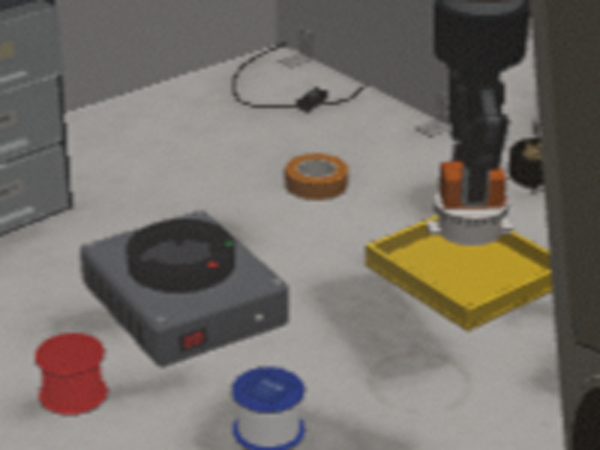

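The empty ring is at (180,255), the spool stands at (268,410), and the cartridge hangs upright over the tray at (470,215). I'll lower it now.

Call:
carry_out(
  plan=[
    {"dx": 0, "dy": 1, "dz": 12, "twist": 0, "fingers": 1},
    {"dx": 0, "dy": 2, "dz": 24, "twist": 0, "fingers": 1},
    {"dx": 0, "dy": 2, "dz": 32, "twist": 0, "fingers": 1},
    {"dx": 0, "dy": 2, "dz": 35, "twist": 0, "fingers": 1},
    {"dx": 0, "dy": 2, "dz": 36, "twist": 0, "fingers": 1},
  ],
)

```text
clock: 12.9
eef_pos: [0.4913, -0.2391, 0.048]
tool_rot: [0.884, 0.468, -0.0, -0.0]
ft_force: [0.1, 0.7, -1.9]
grip_width: 0.0331
grasp_force: 59.3
```

Call:
carry_out(
  plan=[
    {"dx": 0, "dy": 0, "dz": 0.7, "twist": 0, "fingers": 1},
    {"dx": 0, "dy": 0, "dz": 1.4, "twist": 0, "fingers": 1},
    {"dx": 0, "dy": 0, "dz": 2, "twist": 0, "fingers": 1},
    {"dx": 0, "dy": 0, "dz": 2, "twist": 0, "fingers": 1},
    {"dx": 0, "dy": 0, "dz": 2, "twist": 0, "fingers": 1},
  ],
)

```text
clock: 13.32
eef_pos: [0.4917, -0.2396, 0.0467]
tool_rot: [0.884, 0.467, 0.0, 0.0]
ft_force: [0.5, 0.4, -0.9]
grip_width: 0.0333
grasp_force: 59.3
```

Call:
carry_out(
  plan=[
    {"dx": 0, "dy": 0, "dz": 1, "twist": 0, "fingers": 1},
    {"dx": 0, "dy": 0, "dz": 2, "twist": 0, "fingers": 1},
    {"dx": 0, "dy": 0, "dz": 3, "twist": 0, "fingers": 1},
    {"dx": 0, "dy": 0, "dz": 3, "twist": 0, "fingers": 1},
    {"dx": 0, "dy": 0, "dz": 3, "twist": 0, "fingers": 1},
  ],
)

```text
clock: 13.73
eef_pos: [0.4913, -0.2394, 0.0431]
tool_rot: [0.884, 0.467, -0.0, -0.0]
ft_force: [0.8, 0.5, -2.1]
grip_width: 0.0332
grasp_force: 59.3
```

Call:
carry_out(
  plan=[
    {"dx": 0, "dy": 0, "dz": 0.5, "twist": 0, "fingers": 1},
    {"dx": 0, "dy": 0, "dz": 1, "twist": 0, "fingers": 1},
    {"dx": 0, "dy": 0, "dz": 1.5, "twist": 0, "fingers": 1},
    {"dx": 0, "dy": 0, "dz": 1.5, "twist": 0, "fingers": 1},
    {"dx": 0, "dy": 0, "dz": 1.5, "twist": 0, "fingers": 1},
  ],
)

```text
clock: 14.15
eef_pos: [0.4914, -0.2394, 0.0418]
tool_rot: [0.884, 0.467, -0.0, -0.0]
ft_force: [-0.3, 0.6, -2.5]
grip_width: 0.0332
grasp_force: 59.3
```

Call:
carry_out(
  plan=[
    {"dx": 0, "dy": 0, "dz": 0.5, "twist": 0, "fingers": 1},
    {"dx": 0, "dy": 0, "dz": 1, "twist": 0, "fingers": 1},
    {"dx": 0, "dy": 0, "dz": 1.7, "twist": 0, "fingers": 1},
    {"dx": 0, "dy": 0, "dz": 1.7, "twist": 0, "fingers": 1},
    {"dx": 0, "dy": 0, "dz": 1.7, "twist": 0, "fingers": 1},
  ],
)

```text
clock: 14.57
eef_pos: [0.4915, -0.2396, 0.0406]
tool_rot: [0.884, 0.467, 0.0, 0.0]
ft_force: [-2.3, 0.2, 2.0]
grip_width: 0.0333
grasp_force: 59.7
```

Contact with the tray floor starts at 0.0406 m, as predicted. One small step more, then I'll release and retreat.

Call:
carry_out(
  plan=[
    {"dx": 0, "dy": 0, "dz": 0.7, "twist": 0, "fingers": 1},
    {"dx": 0, "dy": 0, "dz": 0.7, "twist": 0, "fingers": 1},
    {"dx": 0, "dy": 0, "dz": 0.7, "twist": 0, "fingers": 0.5},
    {"dx": 0, "dy": 0, "dz": 0.7, "twist": 0, "fingers": 0.1},
    {"dx": 0, "dy": 0, "dz": 0.7, "twist": 0, "fingers": -0.5},
  ],
)

```text
clock: 14.98
eef_pos: [0.4919, -0.2396, 0.0395]
tool_rot: [0.884, 0.467, 0.0, 0.0]
ft_force: [-0.3, 0.3, 0.1]
grip_width: 0.0491
grasp_force: 0.0
```

Call:
carry_out(
  plan=[
    {"dx": 0, "dy": 0, "dz": 0, "twist": 0, "fingers": -1},
    {"dx": 0, "dy": 0, "dz": 0, "twist": 0, "fingers": -1},
    {"dx": 0, "dy": 0, "dz": -15, "twist": 0, "fingers": -1},
    {"dx": 0, "dy": 0, "dz": -45, "twist": 0, "fingers": -1},
    {"dx": 0, "dy": 0, "dz": -80, "twist": 0, "fingers": -1},
  ],
)

```text
clock: 15.4
eef_pos: [0.4896, -0.2385, 0.1178]
tool_rot: [0.884, 0.467, -0.002, -0.002]
ft_force: [1.0, -0.7, -0.2]
grip_width: 0.0855
grasp_force: 0.0
```

Call:
carry_out(
  plan=[
    {"dx": 0, "dy": 0, "dz": -30, "twist": 0, "fingers": -1},
    {"dx": 0, "dy": 0, "dz": -60, "twist": 0, "fingers": -1},
    {"dx": -30, "dy": 0, "dz": -70, "twist": 0, "fingers": -1},
    {"dx": -50, "dy": 0, "dz": -70, "twist": 0, "fingers": -1},
    {"dx": -50, "dy": 0, "dz": -70, "twist": 0, "fingers": -1},
  ],
)

```text
clock: 15.82
eef_pos: [0.4625, -0.2835, 0.1907]
tool_rot: [0.885, 0.466, 0.0, 0.002]
ft_force: [-0.5, 0.6, 0.2]
grip_width: 0.0857
grasp_force: 0.0
```

```bash
python3 -c "
from h import *
rem(.490,-.239,.041,55.8)
save('scene','pics/s4.png');save('wrist','pics/w4.png')
i=cv2.imread('pics/s4.png');w=cv2.imread('pics/w4.png')
cv2.imwrite('pics/f.png',np.hstack([cv2.resize(i[180:360,180:450],(400,267)),cv2.resize(w,(400,267))]))"
```

```text
t 15.82 tcp [ 0.4625 -0.2835  0.1907] yaw 55.54 tilt 0.18 q [-0.55  0.34  0.04  1.26 -0.    1.62] F [-0.5  0.6  0.2]
tool d mm [ 52.4  -2.9 149.7] twist -0.26
```

View pics/f.png

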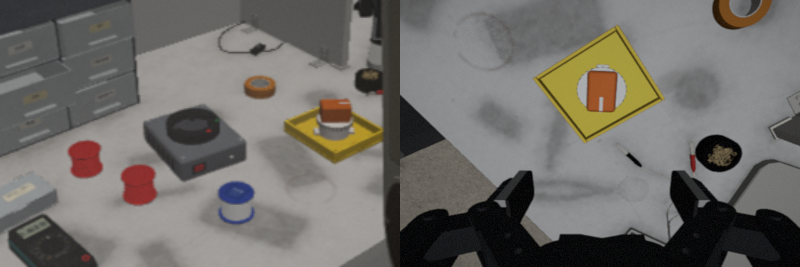

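The cartridge stands upright in the middle of the tray, at (335,118) in the left half and (600,92) in the right. The spool stands upright at (236,203), and everything else is where it was.

```bash
python3 -c "
from h import *
print(job_done())"
```

```text
the job is handed in; nothing more can be done
None
```

The job is handed in: the blue spool stands upright on the bare bench, the cartridge was twisted to release, lifted out and stood upright on the tray floor, and nothing else appears moved in the last pictures (clock about 16 s of the 61 s allowed).

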